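# Lock the coach console's sliding panel with its pin

## Robot

A 7-joint arm with a two-finger parallel gripper is mounted at the origin on the work surface. World frame = base frame: x ahead of the robot, y to its left, z up, the work surface at z = 0. Lengths are in m, angles in rad, forces in N, time in s.
With the tool pointing down it reaches from about 0.4 to 0.875 m from the base axis. Payload 19.3 kg.
Tool frame: the origin (TCP) lies between the finger pads; the fingertips stand 14 mm ahead of it and the grasp point (between the pads) lies 5 mm behind it; z points along the fingers, y is the direction in which the jaws open and shut (so a half turn about z gives the same grasp; the last joint's range is limited). The gripper opens to 85 mm and grips with 20 to 120 N. Pads are 22 mm wide; open, the fingers measure 114 mm over their backs; the gripper's body (76 mm by 85 mm) begins 54 mm behind the grasp point. The pads swing forward as they close: fully open they stand 13 mm farther back than shut.
Start: joints at [1.265, 0.521, -0.036, 1.599, 0.021, 1.021, -0.113], TCP at [0.146, -0.608, 0.22] pointing down, gripper open.
Joint ranges: [-2.91, 2.91], [-0.3, 2.13], [-1.5, 1.42], [0.17, 2.43], [-1.26, 4.41], [0.16, 1.93], [-2.52, 2.52]. Speed limits (rad/s): [1.89, 1.89, 2.39, 2.39, 3.01, 3.01, 3.01].

## Interface

Orientations are given as a unit quaternion [w, x, y, z].
In Python, from workcell import status, viewer, hand_in gives the robot as it stands. The module is installed in compiled form; this text tells all that it offers.
- The arm moves only by the tool step_arm, never from a script. Its argument "commands" is a list of rows, each an object of numbers: "jaw": the gripper's target within -1 to 1 (shut at 1, half-way at 0, fully open at -1); "x", "y", "z": the shift along the tool's x, y, z in mm; "wx", "wy", "wz": the turn, a rotation vector about the tool's x, y, z in rad. In form: [{"jaw": .., "x": .., "y": .., "z": .., "wx": .., "wy": .., "wz": ..}, ...]. A call has 1 to 12 rows; each row is the pose to reach, as a shift and turn from the pose commanded when the call began, along the tool's axes at that moment; what a row does not reach only later rows make up. A row lasts 1/12 s, in which the tool goes at most 41.7 mm and 7.16 degrees, less where a joint would pass 70% of its speed; a pose out of reach is approached as far as the arm can. A call with a gripper value outside its range is refused whole. The fingers move at their own pace and stop on an object; the grip force is fixed at half the most. Time passes only in rows, so rows that repeat a pose let the fingers close. It gives the time, the measured TCP pose, the force and the opening at its end, in the units of the state.
- status.get_state(): the state, without advancing time (a new reading comes with each control period).
- viewer.read_camera(name): name is "side" or "top"; returns (picture, depth): 480x640x3 uint8, red, green, blue; 480x640 float32, m along the optical axis (not along the pixel's ray), 0 where there is no reading.
- viewer.camera_info(name): a dict with "vertical_fov" (degrees; the focal length in pixels is half the picture's height over the tangent of half this angle, whatever the lens; pixels are square), "cx", "cy" (the principal point, pixels), "rvec" (rotation vector, rad) and "tvec" (3), from world to camera coordinates, as OpenCV has them. Camera axes: x right, y down, z forward; pixel columns grow to the right and rows downward; lengths in m; the calibration is good to about 2 mm. A picture is of the moment at which its call begins. camera_info takes no time and is no camera call.
- hand_in(): hands the job in, once; it reports no verdict.
The state is a dict: "t": time; "q": joint angles; "joint_velocities": joint speeds; "tau": joint torques, N m; "position": TCP position; "ee_rot": TCP orientation; "contact_force": force on the tool from outside, world axes, zero at the start; "wrist_torque": the same for the moment, N m; "gripper_width": opening from 0.0 (shut) to 1.0 (fully open).
Only numpy, scipy, OpenCV 4.12 (cv2) and the standard library are available. Lean on these libraries where they do the work, as an engineer would, in place of code of your own. Each camera call takes 0.05 s, during which the arm holds its last target.

## Task

Lock the black sliding panel of the sloping dash console: take the locking pin out of its holder, feel with its tip along the middle line of the panel until it drops into the one open, unmarked blind hole (the other dark spots are flush plugs), and push it fully home so that its collar sits flat on the panel. Leave the pin there, let go of it, and do not shift the flask, the basket of cans or the mug.

Things in the scene. Friction and masses are not known exactly. Their poses are not given: they have to be found in the camera images.
- console: Fixed grey plastic dash console, 280 mm wide (y), 190 mm deep (x); its top slopes up at 30 degrees from 70 mm high in front (-x, turned away from the robot) to 155 mm at the back. Origin: centre of its underside, z up. A window in the slope, 120 mm (up the slope) by 116 mm (sideways), shows the black panel, 10 mm below the bezel's top; flush black plugs on it look like the hole.
- panel_face (a point): Centre of the window, on the black panel's flat face, 105 mm above the console's underside; z is the outward normal (30 degrees off vertical, towards the front), x up the slope, y along the middle line. The clamped panel's one blind hole, 17 mm wide, 40 mm deep, square to the face, lies on x = 0 anywhere from y = -34 to +34 mm: unmarked, not reported.
- pin: Loose locking pin, 110 mm long, 0.13 to 0.25 kg. Origin at its tip, z up along it. From the tip: steel shank 14 mm thick, 36 mm long; steel collar 28 mm wide from 36 to 44 mm; neck 16 mm thick; flat black grip from 60 to 110 mm, 44 mm wide along x, 18 mm thick along y (pinch it so). At the start it stands upright in the holder, collar on its top, tip 14 mm above the counter.
- pin_tip (a point): Centre of the pin's flat 8 mm wide tip (the pin's origin), axes as the pin. The first 5 mm of the shank is a cone from 8 to 14 mm.
- holder: Fixed aluminium block 70 x 70 x 50 mm high with a 17 mm hole, 40 mm deep, in the middle of its top, where the pin is kept. Origin: centre of its underside.
- flask: Loose bottle-shaped steel flask, 68 mm in diameter, 200 mm tall, upright. Origin: centre of its underside. Leave alone.
- basket: Loose wooden basket 150 (x) x 210 (y) mm with six drinks cans, 120 mm tall in all. Origin: centre of its underside. Leave alone.
- mug: Loose white mug, 80 mm in diameter, 95 mm tall, handle on its +y side. Origin: centre of its underside. Leave alone.
Mind the look-alikes: they are no part of the job. Of the things that look like the pin, the largest one is meant.

How it is judged:
On the way:
1. the pin is lifted clear out of its holder (z of pin_tip in the frame of holder above 0.06 m), for 0.2 s.
At the end, for the whole second after the job is handed in: The pin stands at rest in the panel's hole: its tip at least 32 mm below the panel's face (fully home is 36 mm, collar on the panel), within 6 mm of the middle line and 42 mm of the window's centre along it, its axis within 0.12 rad of the panel's normal (z of pin_tip in the frame of panel_face between -0.045 and -0.032 m and x of pin_tip in the frame of panel_face between -0.006 and 0.006 m and y of pin_tip in the frame of panel_face between -0.042 and 0.042 m and angle between the z axis of pin and the z axis of panel_face, either way round below 0.12 rad and linear speed of pin below 0.02 m/s); the robot touches nothing.
It fails at once if the flask is shifted by more than 30 mm (distance of flask from where it was at the start of the episode above 0.03 m).
It fails at once if the basket is shifted by more than 30 mm (distance of basket from where it was at the start of the episode above 0.03 m).
It fails at once if the mug is shifted by more than 30 mm (distance of mug from where it was at the start of the episode above 0.03 m).
It also fails if it takes over 61 s, if anything falls off the work surface, if the arm or the gripper's body presses on something with over 40 N, if the wrist force passes 120 N, or if a joint passes its speed limit or range.

## Working session

There is one attempt and no reset: what is moved stays moved. The work goes in short steps, Python scripts to look and compute and a tool call to move; the robot and the scene stay as the last step left them, time stands still between calls to the robot, and variables do not carry over. Pictures are saved under pics/ and viewed, and the job is handed in when it is done.

Besides the shell and the picture viewer there is one more tool, called after "Emit:" by a JSON object that holds its "op" and its "data", one argument or row to a line. step_arm: Moves the arm, as the interface text tells. Its arguments: {"type":"object","properties":{"commands":{"type":"array"}},"required":["commands"]}

```bash
mkdir -p pics
cat > h.py <<'E'
import numpy as np,cv2
from scipy.spatial.transform import Rotation as R
from workcell import status,viewer
def cam(n):
    c=viewer.camera_info(n);f=240/np.tan(np.radians(c["vertical_fov"])/2)
    Rm=cv2.Rodrigues(np.array(c["rvec"],float))[0];return f,c["cx"],c["cy"],Rm,np.array(c["tvec"],float)
def ray(n,u,v):
    f,cx,cy,Rm,t=cam(n);d=Rm.T@np.array([(u-cx)/f,(v-cy)/f,1]);return -Rm.T@t,d
def onz(n,u,v,z):
    o,d=ray(n,u,v);return o+d*(z-o[2])/d[2]
def dep(n,u,v,D):
    o,d=ray(n,u,v);return o+d*D[int(v),int(u)]
def proj(n,p):
    f,cx,cy,Rm,t=cam(n);q=Rm@np.array(p)+t;return f*q[0]/q[2]+cx,f*q[1]/q[2]+cy
E
python3 - <<'E'
from h import *
for n in("side","top"):
    p,d=viewer.read_camera(n);np.savez(n+"0.npz",p=p,d=d)
    cv2.imwrite(f"pics/{n}0.png",p[:,:,::-1]); print(n,viewer.camera_info(n),(d==0).mean())
s=status.get_state();print(s)
E
```

```text
side {'vertical_fov': 54.7218981849373, 'cx': 314.59747496360825, 'cy': 235.15730239579224, 'rvec': array([ 2.26853324, -0.80511637,  0.29865527]), 'tvec': array([-0.42507268,  0.31643159,  0.76299002])} 0.0040071614583333335
top {'vertical_fov': 56.608304713524255, 'cx': 320.76989052873375, 'cy': 245.74652800986038, 'rvec': array([ 2.15115545, -2.10010122,  0.19550641]), 'tvec': array([8.89636747e-04, 5.38196769e-01, 1.04954332e+00])} 0.004228515625
{'t': 0.1, 'q': array([ 1.26484005,  0.52195302, -0.03633125,  1.59991476,  0.0212114 ,
        1.02109792, -0.11278106]), 'joint_velocities': array([-0.00045564, -0.00082057,  0.00103882, -0.00148869,  0.00105079,
        0.00068763,  0.00028109]), 'tau': array([ 5.07046687e-03, -9.28475547e+01,  1.98424302e+00, -3.70537198e+01,
        1.81395753e-02,  5.34373088e-03,  3.87892146e-05]), 'position': array([ 0.14588445, -0.60743245,  0.21919709]), 'ee_rot': array([-4.84534782e-04,  9.93059318e-01,  1.17613553e-01, -9.55266014e-05]), 'contact_force': array([ 0.36311358, -0.48225126,  0.54658625]), 'wrist_torque': array([ 0.00548902, -0.02331261,  0.02575536]), 'gripper_width': 1.002112518665066}
```

View pics/side0.png

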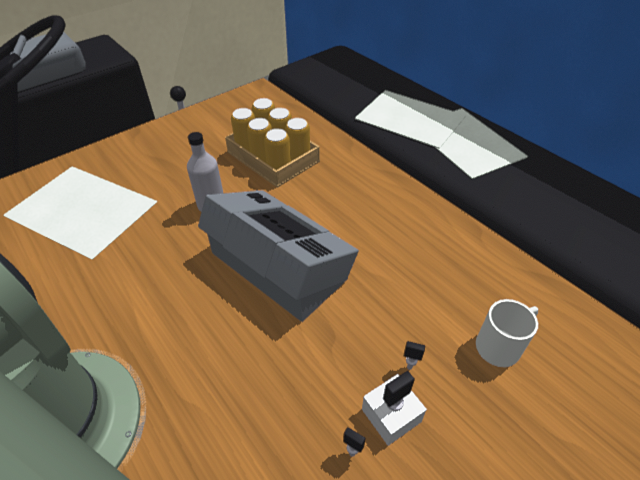

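View pics/top0.png

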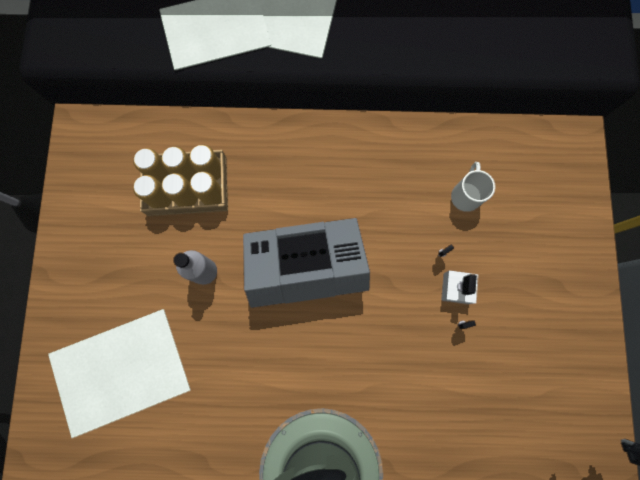

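Top view: console at (305,262), holder at (460,288) with a pin (467,285). There are two small look-alike pins at (446,250) and (466,325). Side view: holder pin grip (399,390), look-alikes (414,351) and (354,440). By the description the pin is the largest one, standing in the holder. Next, a close crop to check that.

Run:
```python
from h import *
S=np.load("side0.npz");T=np.load("top0.npz")
a=cv2.resize(S["p"][320:480,320:480],(400,400),interpolation=2);b=cv2.resize(T["p"][230:340,420:530],(400,400),interpolation=2)
c=cv2.resize(T["p"][210:310,235:385],(400,267),interpolation=2);c=np.vstack([c,np.zeros((133,400,3),np.uint8)])
cv2.imwrite("pics/crop0.png",np.hstack([a,b])[:,:,::-1]);cv2.imwrite("pics/crop1.png",c[:,:,::-1])
for n,D,l in(("top",T["d"],[(468,280),(467,285),(466,325),(446,250),(450,293),(472,298),(305,243),(303,255),(260,260),(350,250),(196,262),(475,190)]),("side",S["d"],[(399,390),(414,351),(354,440),(385,410),(400,430),(285,220)])):
    for u,v in l:print(n,u,v,dep(n,u,v,D).round(4))
```

```text
top 468 280 [ 0.454  -0.3234  0.1186]
top 467 285 [ 0.4429 -0.3218  0.1153]
top 466 325 [ 0.3535 -0.3281  0.0788]
top 446 250 [ 0.5295 -0.2866  0.0785]
top 450 293 [ 0.4295 -0.3022  0.0474]
top 472 298 [ 0.4188 -0.3554  0.0467]
top 305 243 [0.5364 0.0514 0.0889]
top 303 255 [0.5075 0.0553 0.0886]
top 260 260 [0.4884 0.152  0.1202]
top 350 250 [ 0.5164 -0.0537  0.1211]
top 196 262 [0.4762 0.2899 0.1489]
top 475 190 [ 0.7043 -0.3872  0.0076]
side 399 390 [ 0.4313 -0.3401  0.1211]
side 414 351 [ 0.5209 -0.2956  0.0706]
side 354 440 [ 0.3454 -0.3413  0.0779]
side 385 410 [ 0.4215 -0.3311  0.0487]
side 400 430 [ 0.4222 -0.3649  0.0354]
side 285 220 [0.529  0.0763 0.0872]
```

View pics/crop0.png

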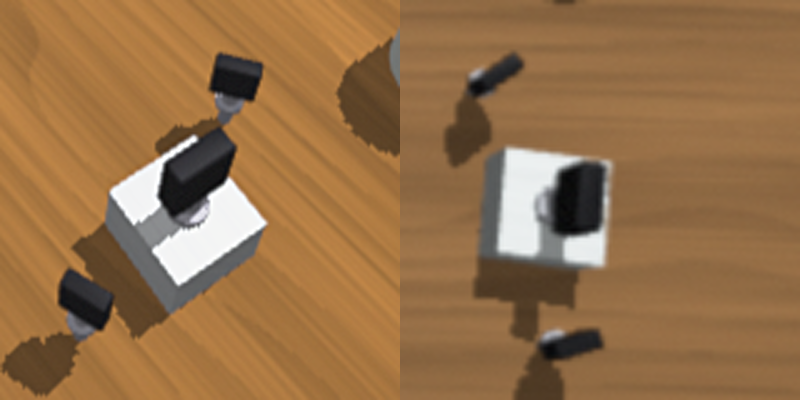

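View pics/crop1.png

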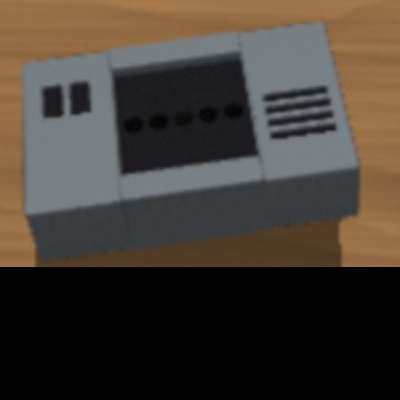

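```bash
cat > m.py <<'E'
from h import *
def cloud(n,D,u0,u1,v0,v1):
    f,cx,cy,Rm,t=cam(n);v,u=np.mgrid[v0:v1,u0:u1];z=D[v0:v1,u0:u1]
    P=np.stack([(u-cx)/f*z,(v-cy)/f*z,z],-1);return (P-t)@Rm
E
python3 - <<'E'
from m import *
S=np.load("side0.npz");T=np.load("top0.npz")
# pin grip
for n,D,b in(("top",T,(430,500,265,315)),("side",S,(340,450,355,450))):
    P=cloud(n,D["d"],*b);I=D["p"][b[2]:b[3],b[0]:b[1]].max(-1)
    k=(np.hypot(P[...,0]-.44,P[...,1]+.33)<.05)&(P[...,2]>.1)&(I<70)
    q=P[k];print(n,k.sum(),q.max(0),q.min(0))
    k2=k&(P[...,2]>.117)
    r=cv2.minAreaRect((P[k2][:,:2]*1000).astype(np.float32));print(n,"toprect mm",k2.sum(),r, np.median(P[k2][:,2]))
    h=(abs(P[...,2]-.05)<.006)&(np.hypot(P[...,0]-.44,P[...,1]+.33)<.07)&(I>150)
    print(" holder top",h.sum(),cv2.minAreaRect((P[h][:,:2]*1000).astype(np.float32)),np.median(P[h][:,2]))
# console
for n,D,b in(("top",T,(235,385,205,310)),("side",S,(195,370,180,330))):
    P=cloud(n,D["d"],*b);I=D["p"][b[2]:b[3],b[0]:b[1]].max(-1)
    dk=(I<60)&(P[...,2]>.05)&(P[...,2]<.13)
    num,lab,st,ce=cv2.connectedComponentsWithStats(dk.astype(np.uint8));i=1+np.argmax(st[1:,4]);print(n,st[i],ce[i]+[b[0],b[2]])
    m=cv2.erode((lab==i).astype(np.uint8),np.ones((5,5)))>0
    Q=P[m];c=Q.mean(0);u,s,vt=np.linalg.svd(Q-c,full_matrices=0);nv=vt[2]*np.sign(vt[2][2])
    print(" panel n",nv.round(4),"tilt",np.degrees(np.arccos(nv[2])),"az",np.degrees(np.arctan2(nv[1],nv[0])),"resid",np.std((Q-c)@nv),"c",c)
    dist=(P-c)@nv
    z=lambda a:int(a)
    bez=(abs(dist-.010)<.004)&(I>70)
    print(" bezel",bez.sum(),np.median(dist[bez]))
    h=(lab==i)
    print(" dist range inside",np.percentile(dist[h],[0,1,50,99,100]))
E
```

```text
top 188 [ 0.46507953 -0.31913885  0.12882696] [ 0.42446175 -0.33813407  0.10018134]
top toprect mm 143 ((445.0652160644531, -328.74847412109375), (16.912063598632812, 41.00984191894531), 83.56111145019531) 0.12355485596552118
 holder top 468 ((446.81927490234375, -330.42706298828125), (72.08934783935547, 70.54149627685547), 83.59619140625) 0.050160658577060833
side 472 [ 0.46171388 -0.32283345  0.12532451] [ 0.41804711 -0.34344546  0.10001302]
side toprect mm 346 ((439.9447021484375, -332.77532958984375), (18.502986907958984, 42.66825485229492), 85.1650619506836) 0.12248101992461678
 holder top 1169 ((440.957763671875, -332.15869140625), (70.92828369140625, 71.13550567626953), 83.12897491455078) 0.048822185632234914
top [  43   27   53   43 1782] [303.16554433 252.34904602]
 panel n [0.4942 0.0832 0.8654] tilt 30.076223872181526 az 9.561235285089328 resid 0.0023327747403920737 c [0.51416819 0.05491021 0.10165324]
 bezel 4504 0.009967585318666122
 dist range inside [-0.02242269 -0.00783756  0.0001897   0.00384745  0.00739035]
side [ 54  31  66  29 937] [282.02347919 224.59871932]
 panel n [0.496  0.0847 0.8642] tilt 30.210251372381737 az 9.696539386528672 resid 0.0010168614485814784 c [0.51075444 0.05826741 0.0987133 ]
 bezel 3688 0.0098779011589714
 dist range inside [-0.00683383 -0.00396876  0.00011614  0.00158058  0.00194693]
```

Run:
```python
from m import *
S=np.load("side0.npz");T=np.load("top0.npz")
nv=np.array([.4951,.084,.8648]);nv/=np.linalg.norm(nv)
az=np.arctan2(nv[1],nv[0]);xa=np.array([-np.cos(az)*nv[2],-np.sin(az)*nv[2],np.hypot(nv[0],nv[1])]);ya=np.cross(nv,xa);print(xa,ya)
for n,D,b,c in(("top",T,(235,385,205,310),(.51417,.05491,.10165)),("side",S,(195,370,180,330),(.51075,.05827,.09871))):
    f,cx,cy,Rm,t=cam(n);print(n,"cam at",-Rm.T@t)
    P=cloud(n,D["d"],*b)-np.array(c);a=P@xa*1000;y=P@ya*1000;d=P@nv*1000
    I=D["p"][b[2]:b[3],b[0]:b[1]].max(-1)
    bez=(abs(d-10)<3)
    print(" bezel a",np.percentile(a[bez],[0.3,1,99,99.7]),"y",np.percentile(y[bez],[.3,1,99,99.7]))
    num,lab,st,ce=cv2.connectedComponentsWithStats(((d<6)&(d>-60)&(abs(a)<75)&(abs(y)<70)).astype(np.uint8));i=1+np.argmax(st[1:,4]);k=lab==i
    print(" window a",np.percentile(a[k],[0.5,99.5]),"y",np.percentile(y[k],[.5,99.5]))
    g=k&(d<-4)&(abs(a)<25);print(" deep px",[(u+b[0],v+b[2],*[round(float(w[v,u]),1) for w in(a,y,d)]) for v,u in np.argwhere(g)])
    # rectified panel: homography on the panel plane
    out=np.zeros((400,400,2),np.float32)
    for r in range(400):
        A=(r-200)*.3/1000*-1; Y=(np.arange(400)-200)*.3/1000
        W=np.array(c)+A*xa+Y[:,None]*ya
        q=W@Rm.T+t;out[r,:,0]=f*q[:,0]/q[:,2]+cx;out[r,:,1]=f*q[:,1]/q[:,2]+cy
    im=cv2.remap(D["p"],out[...,0],out[...,1],cv2.INTER_CUBIC);im=np.clip(im.astype(float)*3,0,255).astype(np.uint8)
    cv2.imwrite(f"pics/rect_{n}.png",im[:,:,::-1])
a=cv2.imread("pics/rect_top.png");b=cv2.imread("pics/rect_side.png");cv2.imwrite("pics/rect.png",np.hstack([a,b]))
```

```text
[-0.85259044 -0.14465279  0.50216045] [ 0.16727227 -0.98591074  0.        ]
top cam at [0.33810753 0.01193687 1.12992856]
 bezel a [-76.68433163 -75.37730722  92.69641405  93.76845649] y [-139.03678818 -137.53749645  136.84268113  138.38089395]
 window a [-54.60689661  59.50201749] y [-58.33815983  57.558443  ]
 deep px [(np.int64(320), np.int64(244), -18.4, 42.1, -4.1), (np.int64(305), np.int64(252), -0.4, 4.3, -4.1), (np.int64(301), np.int64(253), -0.3, -5.4, -5.5), (np.int64(302), np.int64(253), -0.7, -3.0, -6.5), (np.int64(303), np.int64(253), -1.5, -0.7, -8.0), (np.int64(304), np.int64(253), -3.3, 1.6, -10.6), (np.int64(305), np.int64(253), -0.5, 3.9, -7.8), (np.int64(306), np.int64(253), 2.6, 6.3, -4.6), (np.int64(301), np.int64(254), -0.1, -5.7, -8.9), (np.int64(302), np.int64(254), 1.7, -3.4, -7.3), (np.int64(303), np.int64(254), -1.8, -1.1, -12.1), (np.int64(304), np.int64(254), -0.1, 1.2, -10.5), (np.int64(305), np.int64(254), -1.3, 3.6, -12.4), (np.int64(306), np.int64(254), 2.2, 5.9, -8.8), (np.int64(300), np.int64(255), 5.5, -8.3, -5.3), (np.int64(301), np.int64(255), -0
[... 512 characters left out ...]
-19.5)]
side cam at [ 0.15800217 -0.5019352   0.7655494 ]
 bezel a [-223.59087538 -221.68397131   95.94007546   96.67665598] y [-176.47226648 -164.31211774  143.42597869  144.22065504]
 window a [-52.44606722  52.58401363] y [-55.45846222  52.46984943]
 deep px [(np.int64(280), np.int64(226), 2.7, -3.3, -4.0), (np.int64(278), np.int64(227), 10.4, -1.8, -4.5), (np.int64(279), np.int64(227), 7.2, -1.7, -4.9), (np.int64(280), np.int64(227), 4.3, -1.4, -5.1), (np.int64(281), np.int64(227), 4.0, 0.7, -4.1), (np.int64(280), np.int64(228), 6.8, 1.1, -5.8), (np.int64(281), np.int64(228), 4.6, 1.9, -5.6), (np.int64(282), np.int64(228), -0.2, 0.9, -6.8), (np.int64(283), np.int64(228), 2.3, 5.0, -4.3)]
```

View pics/rect.png

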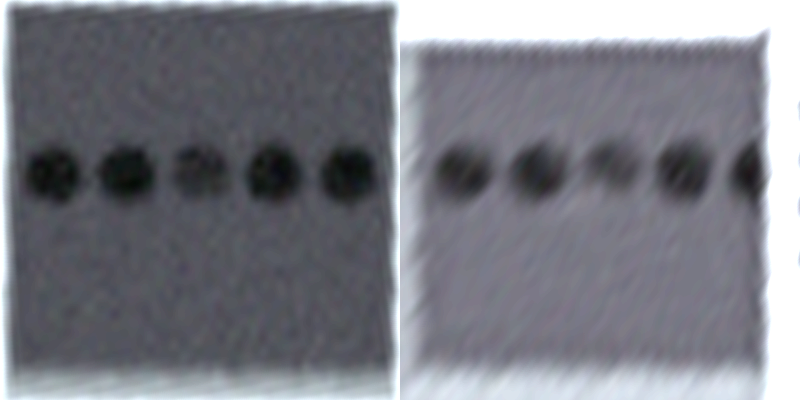

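The pin in the holder is clearly the largest: its grip measures 42×18 mm and its top is at z=0.123, against z≈0.078 for the look-alikes. In the panel, five spots lie on one line. Only the middle one, top (304,254), gives depth readings below the face in both views, so it is probably the hole, but I still have to feel for it. Next I go to the pin.

```bash
cat >> m.py <<'E'
nv=np.array([.4951,.084,.8648]);nv/=np.linalg.norm(nv)
az=np.arctan2(nv[1],nv[0]);xa=np.array([-np.cos(az)*nv[2],-np.sin(az)*nv[2],np.hypot(nv[0],nv[1])]);ya=np.cross(nv,xa)
HOLE=np.array([.505,.0535,.105])
def cur():
    s=status.get_state();w,x,y,z=s["ee_rot"];return s,np.array(s["position"]),R.from_quat([x,y,z,w])
def rel(p,Rt):
    s,c,Rc=cur();print("t",round(s["t"],2),"shift mm",(Rc.inv().apply(np.array(p)-c)*1000).round(1),"rotvec",(Rc.inv()*Rt).as_rotvec().round(3))
def down(yaw):
    x=np.array([np.cos(yaw),np.sin(yaw),0]);z=np.array([0,0,-1.]);return R.from_matrix(np.stack([x,np.cross(z,x),z],1))
def pan():
    return R.from_matrix(np.stack([-xa,np.cross(-nv,-xa),-nv],1))
E
python3 - <<'E'
from m import *
rel([.443,-.331,.22],down(np.radians(-6)))
E
```

```text
t 0.1 shift mm [ 353.5 -199.4   -0.6] rotvec [-0.001  0.     0.34 ]
```

Emit:
{"op": "step_arm", "data": {
  "commands": [
    {"jaw": -1,"x": 118,"y": -66,"z": 0,"wz": 0.11},
    {"jaw": -1,"x": 236,"y": -133,"z": 0,"wz": 0.22},
    {"jaw": -1,"x": 353.5,"y": -199.4,"z": 0,"wz": 0.34},
    {"jaw": -1,"x": 353.5,"y": -199.4,"z": 0,"wz": 0.34},
    {"jaw": -1,"x": 353.5,"y": -199.4,"z": 0,"wz": 0.34},
    {"jaw": -1,"x": 353.5,"y": -199.4,"z": 0,"wz": 0.34},
    {"jaw": -1,"x": 353.5,"y": -199.4,"z": 0,"wz": 0.34},
    {"jaw": -1,"x": 353.5,"y": -199.4,"z": 0,"wz": 0.34},
    {"jaw": -1,"x": 353.5,"y": -199.4,"z": 0,"wz": 0.34},
    {"jaw": -1,"x": 353.5,"y": -199.4,"z": 0,"wz": 0.34},
    {"jaw": -1,"x": 353.5,"y": -199.4,"z": 0,"wz": 0.34},
    {"jaw": -1,"x": 353.5,"y": -199.4,"z": 0,"wz": 0.34}
  ]
}}

```text
invalid input
```

Run:
```python
from m import *
rel([.443,-.331,.22],down(np.radians(-6)))
p,d=viewer.read_camera("side");q,e=viewer.read_camera("top")
np.savez("c1.npz",p=p,d=d,q=q,e=e)
a=cv2.resize(p[280:480,300:500],(400,400));b=cv2.resize(q[200:360,390:550],(400,400))
cv2.imwrite("pics/a1.png",np.hstack([a,b])[:,:,::-1])
```

```text
t 0.1 shift mm [ 353.5 -199.4   -0.6] rotvec [-0.001  0.     0.34 ]
```

View pics/a1.png

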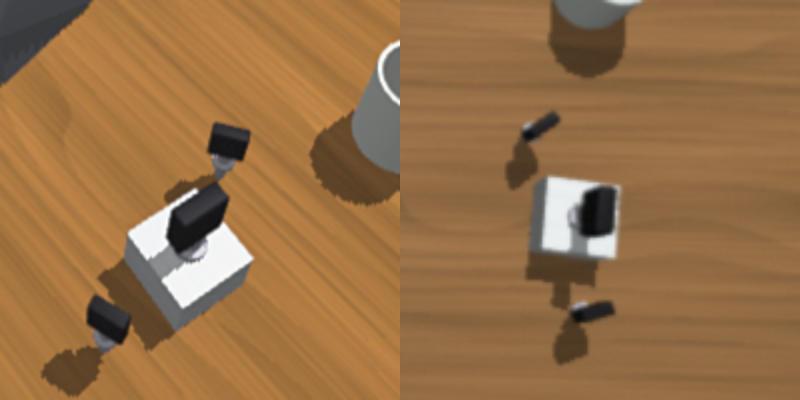

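The arm did not move because the row format was refused, so I'll give all keys.

Emit:
{"op": "step_arm", "data": {
  "commands": [
    {"jaw": -1,"x": 118,"y": -66,"z": 0,"wx": 0,"wy": 0,"wz": 0.11},
    {"jaw": -1,"x": 236,"y": -133,"z": 0,"wx": 0,"wy": 0,"wz": 0.22},
    {"jaw": -1,"x": 353.5,"y": -199.4,"z": 0,"wx": 0,"wy": 0,"wz": 0.34},
    {"jaw": -1,"x": 353.5,"y": -199.4,"z": 0,"wx": 0,"wy": 0,"wz": 0.34},
    {"jaw": -1,"x": 353.5,"y": -199.4,"z": 0,"wx": 0,"wy": 0,"wz": 0.34},
    {"jaw": -1,"x": 353.5,"y": -199.4,"z": 0,"wx": 0,"wy": 0,"wz": 0.34},
    {"jaw": -1,"x": 353.5,"y": -199.4,"z": 0,"wx": 0,"wy": 0,"wz": 0.34},
    {"jaw": -1,"x": 353.5,"y": -199.4,"z": 0,"wx": 0,"wy": 0,"wz": 0.34},
    {"jaw": -1,"x": 353.5,"y": -199.4,"z": 0,"wx": 0,"wy": 0,"wz": 0.34},
    {"jaw": -1,"x": 353.5,"y": -199.4,"z": 0,"wx": 0,"wy": 0,"wz": 0.34},
    {"jaw": -1,"x": 353.5,"y": -199.4,"z": 0,"wx": 0,"wy": 0,"wz": 0.34},
    {"jaw": -1,"x": 353.5,"y": -199.4,"z": 0,"wx": 0,"wy": 0,"wz": 0.34}
  ]
}}

```text
t: 1.2
position: [0.4444, -0.3296, 0.2195]
ee_rot: [-0.0, 0.999, -0.05, -0.0]
contact_force: [0.3, -0.2, 0.1]
gripper_width: 1.003
```

Run:
```python
from m import *
rel([.443,-.331,.22],down(np.radians(-6)))
p,d=viewer.read_camera("side");q,e=viewer.read_camera("top")
np.savez("c1.npz",p=p,d=d,q=q,e=e)
a=cv2.resize(p[280:480,300:500],(400,400));b=cv2.resize(q[200:360,390:550],(400,400))
cv2.imwrite("pics/a2.png",np.hstack([a,b])[:,:,::-1])
s,c,Rc=cur();print(c,proj("side",c),proj("top",c))
```

```text
t 1.2 shift mm [-1.3  1.5 -0.5] rotvec [-0.001  0.     0.004]
[ 0.44254931 -0.33177279  0.2195716 ] (np.float64(409.1571513983968), np.float64(346.9478242461752)) (np.float64(488.4158127297654), np.float64(280.44576346377545))
```

View pics/a2.png

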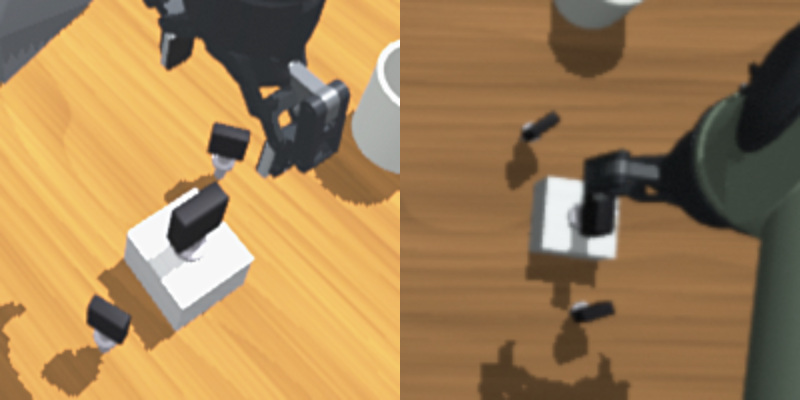

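Emit:
{"op": "step_arm", "data": {
  "commands": [
    {"jaw": -1,"x": 0,"y": 0,"z": 35,"wx": 0,"wy": 0,"wz": 0},
    {"jaw": -1,"x": 0,"y": 0,"z": 70,"wx": 0,"wy": 0,"wz": 0},
    {"jaw": -1,"x": 0,"y": 0,"z": 100,"wx": 0,"wy": 0,"wz": 0},
    {"jaw": -1,"x": 0,"y": 0,"z": 125,"wx": 0,"wy": 0,"wz": 0},
    {"jaw": -1,"x": 0,"y": 0,"z": 125,"wx": 0,"wy": 0,"wz": 0},
    {"jaw": -1,"x": 0,"y": 0,"z": 125,"wx": 0,"wy": 0,"wz": 0},
    {"jaw": -1,"x": 0,"y": 0,"z": 125,"wx": 0,"wy": 0,"wz": 0},
    {"jaw": -1,"x": 0,"y": 0,"z": 125,"wx": 0,"wy": 0,"wz": 0}
  ]
}}

```text
t: 1.97
position: [0.4437, -0.3321, 0.0965]
ee_rot: [0.001, 0.999, -0.052, 0.001]
contact_force: [-0.9, -0.1, 0.7]
gripper_width: 1.004
```

Run:
```python
from m import *
rel([.443,-.331,.094],down(np.radians(-6)))
p,d=viewer.read_camera("side");q,e=viewer.read_camera("top")
a=cv2.resize(p[320:480,320:480],(400,400));b=cv2.resize(q[200:360,390:550],(400,400))
cv2.imwrite("pics/a3.png",np.hstack([a,b])[:,:,::-1])
```

```text
t 1.97 shift mm [-0.8 -1.1  2.5] rotvec [ 0.001 -0.002 -0.   ]
```

View pics/a3.png

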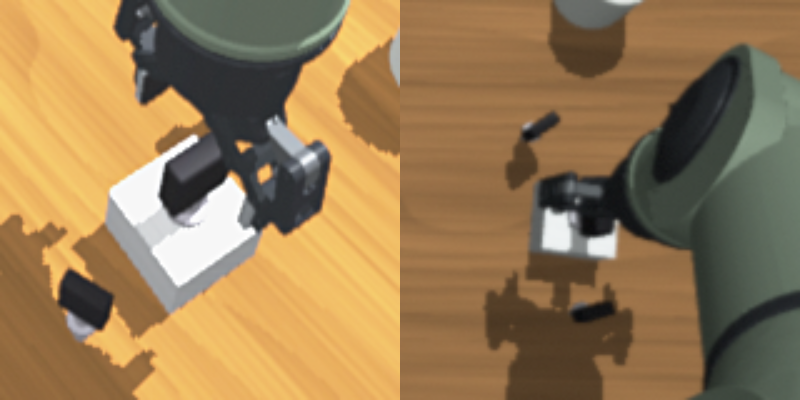

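Run:
```python
from m import *
p,d=viewer.read_camera("side");q,e=viewer.read_camera("top")
S0=np.load("side0.npz")["d"];T0=np.load("top0.npz")["d"]
s,c,Rc=cur();print(c)
for n,D,D0,b in(("side",d,S0,(340,480,320,440)),("top",e,T0,(430,510,250,320))):
    P=cloud(n,D,*b);ch=abs(D-D0)[b[2]:b[3],b[0]:b[1]]>.012
    L=(P-c)@Rc.as_matrix()*1000
    k=ch&(abs(L[...,0])<60)&(abs(L[...,1])<75)
    for lo,hi in((-40,-25),(-25,-12),(-12,5),(5,20)):
        for sg in(1,-1):
            m=k&(L[...,2]>lo)&(L[...,2]<hi)&(L[...,1]*sg>20)
            if m.sum()>5: print(n,lo,hi,sg,m.sum(),np.percentile(L[m],[3,50,97],axis=0).round(0).tolist())
```

```text
[ 0.44348331 -0.33157213  0.09566389]
side -40 -25 1 42 [[-13.0, 43.0, -40.0], [-10.0, 49.0, -35.0], [-2.0, 56.0, -26.0]]
side -40 -25 -1 62 [[-13.0, -55.0, -39.0], [-6.0, -43.0, -33.0], [7.0, -42.0, -26.0]]
top -40 -25 -1 7 [[-8.0, -52.0, -39.0], [-6.0, -51.0, -34.0], [-4.0, -46.0, -30.0]]
```

Fingers and pin agree with the measurement to about 2 mm, so I close.

Emit:
{"op": "step_arm", "data": {
  "commands": [
    {"jaw": 1,"x": 0,"y": 0,"z": 0,"wx": 0,"wy": 0,"wz": 0},
    {"jaw": 1,"x": 0,"y": 0,"z": 0,"wx": 0,"wy": 0,"wz": 0},
    {"jaw": 1,"x": 0,"y": 0,"z": 0,"wx": 0,"wy": 0,"wz": 0},
    {"jaw": 1,"x": 0,"y": 0,"z": 0,"wx": 0,"wy": 0,"wz": 0},
    {"jaw": 1,"x": 0,"y": 0,"z": 0,"wx": 0,"wy": 0,"wz": 0},
    {"jaw": 1,"x": 0,"y": 0,"z": 0,"wx": 0,"wy": 0,"wz": 0},
    {"jaw": 1,"x": 0,"y": 0,"z": 0,"wx": 0,"wy": 0,"wz": 0},
    {"jaw": 1,"x": 0,"y": 0,"z": 0,"wx": 0,"wy": 0,"wz": 0},
    {"jaw": 1,"x": 0,"y": 0,"z": 0,"wx": 0,"wy": 0,"wz": 0},
    {"jaw": 1,"x": 0,"y": 0,"z": 0,"wx": 0,"wy": 0,"wz": 0}
  ]
}}

```text
t: 3.0
position: [0.4431, -0.3315, 0.0948]
ee_rot: [0.0, 0.999, -0.052, 0.0]
contact_force: [-1.3, -1.5, 3.6]
gripper_width: 0.197
```

Run:
```python
from m import *
s,c,Rc=cur();print(c,s["gripper_width"]*85,s["contact_force"],s["wrist_torque"])
```

```text
[ 0.4431453  -0.33146454  0.09477952] 16.703940390917076 [-1.33212611 -1.54120746  3.64914069] [-0.71481144  0.14853558 -0.00310444]
```

Emit:
{"op": "step_arm", "data": {
  "commands": [
    {"jaw": 1,"x": 0,"y": 0,"z": -15,"wx": 0,"wy": 0,"wz": 0},
    {"jaw": 1,"x": 0,"y": 0,"z": -40,"wx": 0,"wy": 0,"wz": 0},
    {"jaw": 1,"x": 0,"y": 0,"z": -75,"wx": 0,"wy": 0,"wz": 0},
    {"jaw": 1,"x": 0,"y": 0,"z": -115,"wx": 0,"wy": 0,"wz": 0},
    {"jaw": 1,"x": 0,"y": 0,"z": -155,"wx": 0,"wy": 0,"wz": 0},
    {"jaw": 1,"x": 0,"y": 0,"z": -190,"wx": 0,"wy": 0,"wz": 0},
    {"jaw": 1,"x": 0,"y": 0,"z": -200,"wx": 0,"wy": 0,"wz": 0},
    {"jaw": 1,"x": 0,"y": 0,"z": -200,"wx": 0,"wy": 0,"wz": 0},
    {"jaw": 1,"x": 0,"y": 0,"z": -200,"wx": 0,"wy": 0,"wz": 0}
  ]
}}

```text
t: 3.75
position: [0.4429, -0.3309, 0.294]
ee_rot: [-0.0, 0.999, -0.052, -0.0]
contact_force: [-0.3, -0.8, -1.7]
gripper_width: 0.196
```

Run:
```python
from m import *
# target: tip 80mm above hole along normal; tip is ~80.5mm ahead of TCP along tool z (TCP z .0948 - .014)
rel(HOLE+nv*(.060+.0808),pan())
p,d=viewer.read_camera("side");q,e=viewer.read_camera("top")
s,c,Rc=cur();print(c,s["gripper_width"],s["contact_force"])
u,v=map(int,proj("side",c));a=cv2.resize(p[max(0,v-60):v+100,u-80:u+80],(400,400))
u,v=map(int,proj("top",c));b=cv2.resize(q[v-80:v+80,u-100:u+60],(400,400))
cv2.imwrite("pics/a4.png",np.hstack([a,b])[:,:,::-1])
```

```text
t 3.75 shift mm [  90.  -407.7   67.3] rotvec [-0.072 -0.522 -0.266]
[ 0.44252488 -0.33072025  0.29287817] 0.1933826485867995 [ 0.1884942   0.64197475 -1.76775388]
```

View pics/a4.png

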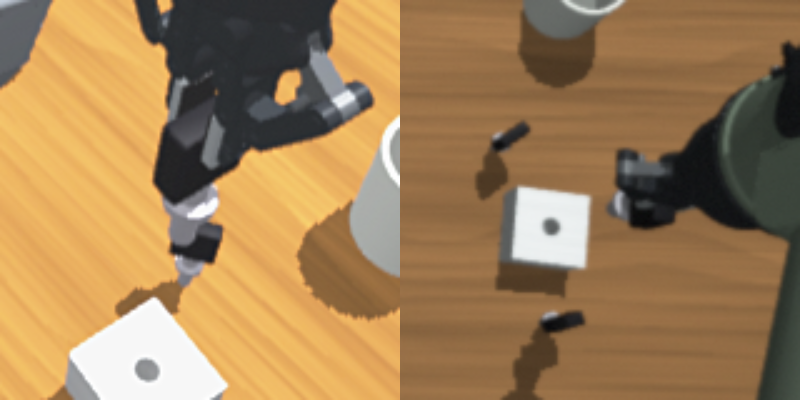

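Emit:
{"op": "step_arm", "data": {
  "commands": [
    {"jaw": 1,"x": 8,"y": -36,"z": 0,"wx": -0.006,"wy": -0.047,"wz": -0.024},
    {"jaw": 1,"x": 16,"y": -72,"z": 0,"wx": -0.013,"wy": -0.095,"wz": -0.048},
    {"jaw": 1,"x": 25,"y": -112,"z": 0,"wx": -0.02,"wy": -0.143,"wz": -0.073},
    {"jaw": 1,"x": 33,"y": -150,"z": 0,"wx": -0.026,"wy": -0.19,"wz": -0.097},
    {"jaw": 1,"x": 41,"y": -187,"z": 0,"wx": -0.033,"wy": -0.237,"wz": -0.121},
    {"jaw": 1,"x": 50,"y": -225,"z": 0,"wx": -0.04,"wy": -0.285,"wz": -0.145},
    {"jaw": 1,"x": 58,"y": -262,"z": 0,"wx": -0.046,"wy": -0.332,"wz": -0.169},
    {"jaw": 1,"x": 66,"y": -300,"z": 0,"wx": -0.052,"wy": -0.38,"wz": -0.193},
    {"jaw": 1,"x": 74,"y": -336,"z": 0,"wx": -0.06,"wy": -0.427,"wz": -0.218},
    {"jaw": 1,"x": 82,"y": -372,"z": 0,"wx": -0.066,"wy": -0.475,"wz": -0.242},
    {"jaw": 1,"x": 90,"y": -400,"z": 0,"wx": -0.07,"wy": -0.51,"wz": -0.26},
    {"jaw": 1,"x": 90,"y": -408,"z": 20,"wx": -0.072,"wy": -0.522,"wz": -0.266}
  ]
}}

```text
t: 4.85
position: [0.5763, 0.071, 0.2738]
ee_rot: [0.021, 0.962, 0.085, -0.26]
contact_force: [-0.3, 0.2, -2.0]
gripper_width: 0.196
```

Run:
```python
from m import *
rel(HOLE+nv*(.060+.0808),pan())
s,c,Rc=cur();print(c,s["q"].round(2),s["contact_force"])
```

```text
t 4.85 shift mm [21.4  5.4 41.9] rotvec [0.001 0.001 0.007]
[0.57629611 0.07095196 0.27375301] [-0.1   0.74 -0.21  1.19  0.08  1.75 -1.7 ] [-0.27167274  0.17714641 -2.00413433]
```

Emit:
{"op": "step_arm", "data": {
  "commands": [
    {"jaw": 1,"x": 11,"y": 3,"z": 21,"wx": 0,"wy": 0,"wz": 0},
    {"jaw": 1,"x": 21.4,"y": 5.4,"z": 42,"wx": 0,"wy": 0,"wz": 0.007},
    {"jaw": 1,"x": 21.4,"y": 5.4,"z": 42,"wx": 0,"wy": 0,"wz": 0.007},
    {"jaw": 1,"x": 21.4,"y": 5.4,"z": 42,"wx": 0,"wy": 0,"wz": 0.007},
    {"jaw": 1,"x": 21.4,"y": 5.4,"z": 42,"wx": 0,"wy": 0,"wz": 0.007}
  ]
}}

```text
t: 5.27
position: [0.5737, 0.0595, 0.2283]
ee_rot: [0.023, 0.963, 0.078, -0.259]
contact_force: [1.4, 0.2, -1.6]
gripper_width: 0.196
```

Run:
```python
from m import *
rel(HOLE+nv*(.060+.0808),pan())
p,d=viewer.read_camera("side");q,e=viewer.read_camera("top");np.savez("c2.npz",p=p,d=d,q=q,e=e)
s,c,Rc=cur();print(c,s["q"].round(2),s["contact_force"])
tip=c+Rc.apply([0,0,.0808]);print("tip",tip,proj("side",tip),proj("top",tip))
a=cv2.resize(p[120:260,210:350],(400,400),interpolation=2);b=cv2.resize(q[190:310,245:365],(400,400),interpolation=2)
cv2.imwrite("pics/a5.png",np.hstack([a,b])[:,:,::-1])
```

```text
t 5.27 shift mm [ 2.4 -5.6  0.3] rotvec [ 0.    -0.001 -0.007]
[0.57397859 0.05955897 0.22883705] [-0.09  0.76 -0.21  1.25  0.09  1.66 -1.7 ] [ 0.55237684  0.56124555 -2.68543581]
tip [0.53415129 0.05278386 0.15886189] (np.float64(291.98021881499733), np.float64(199.17685760928265)) (np.float64(303.3328491093193), np.float64(238.07807407538718))
```

View pics/a5.png

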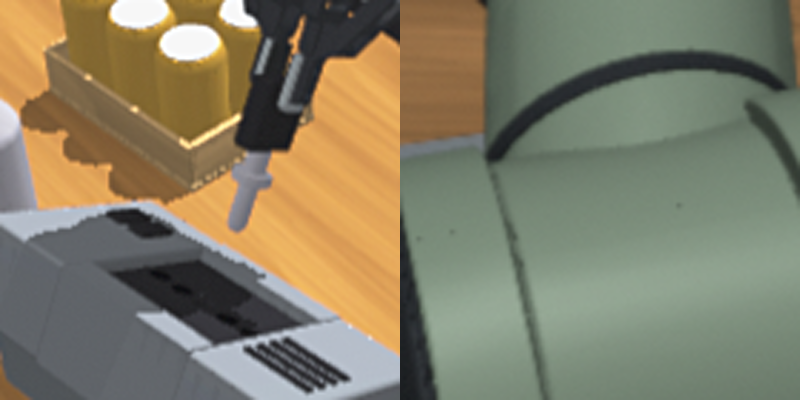

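Run:
```python
from m import *
C=np.load("c2.npz");S0=np.load("side0.npz")
p,d=C["p"],C["d"];s,c,Rc=cur();c=HOLE+nv*.1408+Rc.apply([-.0024,.0056,-.0003])
b=(270,330,150,215)
P=cloud("side",d,*b);L=(P-c)@Rc.as_matrix()*1000
k=(abs(d-S0["d"])[b[2]:b[3],b[0]:b[1]]>.03)&(abs(L[...,0])<40)&(abs(L[...,1])<40)
for lo,hi in((-25,0),(0,15),(20,35),(36,44),(46,56),(56,66),(66,76),(74,90)):
    m=k&(L[...,2]>lo)&(L[...,2]<hi);print(lo,hi,m.sum(),np.percentile(L[m],[2,50,98],axis=0).round(1).tolist() if m.sum() else"")
f,cx,cy,Rm,t=cam("side");o=-Rm.T@t;v=Rc.inv().apply(c-o);print("view dir in tool",v/np.linalg.norm(v))
```

```text
-25 0 246 [[-24.4, -6.3, -24.1], [-14.6, 8.3, -12.6], [15.4, 20.4, -0.6]]
0 15 160 [[-24.3, -7.3, 0.6], [-14.0, 8.0, 7.4], [18.1, 10.6, 14.5]]
20 35 63 [[-22.2, -6.4, 20.3], [-6.2, 5.0, 27.8], [2.4, 9.2, 34.6]]
36 44 73 [[-15.3, -12.1, 36.4], [-8.7, 5.9, 39.3], [7.5, 14.1, 43.6]]
46 56 33 [[-12.9, -4.5, 46.1], [-6.3, 4.5, 51.6], [1.8, 10.6, 55.7]]
56 66 36 [[-9.1, -3.0, 56.6], [-6.1, 3.4, 61.4], [3.2, 8.1, 65.9]]
66 76 35 [[-8.9, -2.7, 66.9], [-6.2, 4.2, 71.3], [0.9, 8.0, 75.4]]
74 90 22 [[-8.8, -3.4, 74.1], [-5.7, 3.9, 77.1], [1.0, 8.0, 81.5]]
view dir in tool [ 0.79594767 -0.55485836  0.24207336]
```

Side view: tip at (293,200), hanging straight, with the axis within about 1.5 mm of the tool axis. The arm hides the panel in the top view. Next I align over the middle spot and come down close to it.

Emit:
{"op": "step_arm", "data": {
  "commands": [
    {"jaw": 1,"x": 2,"y": -5.5,"z": 0,"wx": 0,"wy": 0,"wz": -0.007},
    {"jaw": 1,"x": 2,"y": -5.5,"z": 15,"wx": 0,"wy": 0,"wz": -0.007},
    {"jaw": 1,"x": 2,"y": -5.5,"z": 35,"wx": 0,"wy": 0,"wz": -0.007},
    {"jaw": 1,"x": 2,"y": -5.5,"z": 48,"wx": 0,"wy": 0,"wz": -0.007},
    {"jaw": 1,"x": 2,"y": -5.5,"z": 48,"wx": 0,"wy": 0,"wz": -0.007},
    {"jaw": 1,"x": 2,"y": -5.5,"z": 48,"wx": 0,"wy": 0,"wz": -0.007},
    {"jaw": 1,"x": 2,"y": -5.5,"z": 48,"wx": 0,"wy": 0,"wz": -0.007}
  ]
}}

```text
t: 5.95
position: [0.5514, 0.0614, 0.1861]
ee_rot: [0.022, 0.962, 0.081, -0.258]
contact_force: [0.7, -0.2, -2.4]
gripper_width: 0.198
```

```bash
cat >> m.py <<'E'
def st():
    s,c,Rc=cur();T=c+Rc.apply([0,0,.0808])-HOLE
    print("t",round(s["t"],2),"tip in panel (x,y,z) mm",(np.array([T@xa,T@ya,T@nv])*1000).round(1),"F panel",np.round([s["contact_force"]@a for a in(xa,ya,nv)],1),"tq",s["wrist_torque"].round(2),"w",round(s["gripper_width"],3))
    rel(HOLE+nv*.0808,pan())
E
python3 - <<'E'
from m import *
st()
p,d=viewer.read_camera("side")
cv2.imwrite("pics/a6.png",cv2.resize(p[170:260,220:340],(800,600),interpolation=2)[:,:,::-1])
E
```

```text
t 5.95 tip in panel (x,y,z) mm [-0.2 -0.  13. ] F panel [-1.7  0.3 -1.7] tq [ 0.12 -0.77  0.02] w 0.198
t 5.95 shift mm [-0.   0.1 13. ] rotvec [ 0.    -0.002  0.   ]
```

View pics/a6.png

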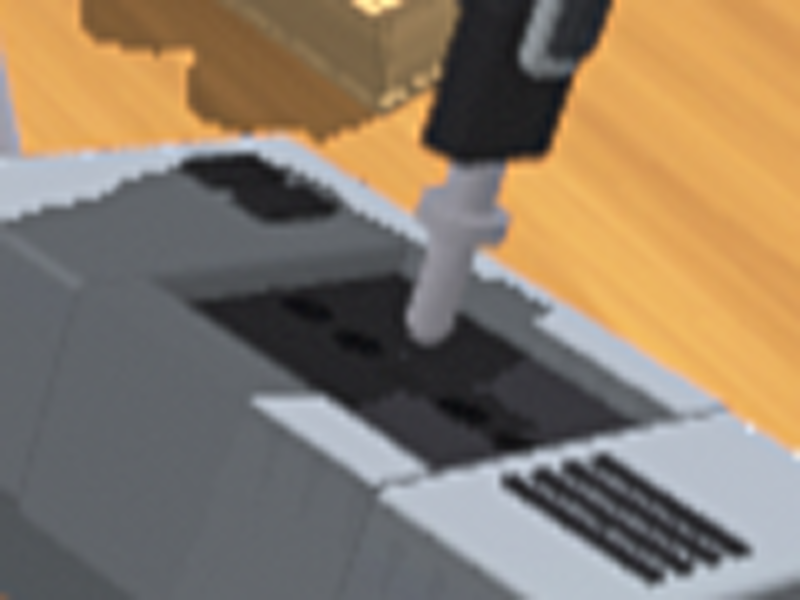

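Emit:
{"op": "step_arm", "data": {
  "commands": [
    {"jaw": 1,"x": 0,"y": 0,"z": 4,"wx": 0,"wy": 0,"wz": 0},
    {"jaw": 1,"x": 0,"y": 0,"z": 7,"wx": 0,"wy": 0,"wz": 0},
    {"jaw": 1,"x": 0,"y": 0,"z": 10,"wx": 0,"wy": 0,"wz": 0},
    {"jaw": 1,"x": 0,"y": 0,"z": 12,"wx": 0,"wy": 0,"wz": 0},
    {"jaw": 1,"x": 0,"y": 0,"z": 13.5,"wx": 0,"wy": 0,"wz": 0},
    {"jaw": 1,"x": 0,"y": 0,"z": 14.5,"wx": 0,"wy": 0,"wz": 0},
    {"jaw": 1,"x": 0,"y": 0,"z": 15.5,"wx": 0,"wy": 0,"wz": 0},
    {"jaw": 1,"x": 0,"y": 0,"z": 15.5,"wx": 0,"wy": 0,"wz": 0}
  ]
}}

```text
t: 6.67
position: [0.5428, 0.0597, 0.1716]
ee_rot: [0.022, 0.962, 0.081, -0.259]
contact_force: [0.3, -0.1, -2.3]
gripper_width: 0.193
```

Run:
```python
from m import *
st()
```

```text
t 6.67 tip in panel (x,y,z) mm [ 0.2  0.2 -4. ] F panel [-1.4  0.1 -1.8] tq [ 0.16 -0.78  0.01] w 0.193
t 6.67 shift mm [ 0.3 -0.2 -4. ] rotvec [ 0.    -0.001 -0.   ]
```

Emit:
{"op": "step_arm", "data": {
  "commands": [
    {"jaw": 1,"x": 0,"y": 0,"z": 1,"wx": 0,"wy": 0,"wz": 0},
    {"jaw": 1,"x": 0,"y": 0,"z": 2,"wx": 0,"wy": 0,"wz": 0},
    {"jaw": 1,"x": 0,"y": 0,"z": 3,"wx": 0,"wy": 0,"wz": 0},
    {"jaw": 1,"x": 0,"y": 0,"z": 4,"wx": 0,"wy": 0,"wz": 0},
    {"jaw": 1,"x": 0,"y": 0,"z": 4,"wx": 0,"wy": 0,"wz": 0},
    {"jaw": 1,"x": 0,"y": 0,"z": 4,"wx": 0,"wy": 0,"wz": 0}
  ]
}}

```text
t: 7.17
position: [0.5409, 0.0594, 0.1682]
ee_rot: [0.022, 0.962, 0.081, -0.259]
contact_force: [0.3, 0.1, -1.9]
gripper_width: 0.193
```

Run:
```python
from m import *
st()
```

```text
t 7.17 tip in panel (x,y,z) mm [ 0.2  0.3 -7.9] F panel [-1.2 -0.  -1.5] tq [ 0.16 -0.8   0.05] w 0.193
t 7.17 shift mm [ 0.3 -0.2 -7.9] rotvec [ 0.    -0.001 -0.   ]
```

It is in the hole with no contact force. I go on 8 mm at a time.

Emit:
{"op": "step_arm", "data": {
  "commands": [
    {"jaw": 1,"x": 0,"y": 0,"z": 1.5,"wx": 0,"wy": 0,"wz": 0},
    {"jaw": 1,"x": 0,"y": 0,"z": 3,"wx": 0,"wy": 0,"wz": 0},
    {"jaw": 1,"x": 0,"y": 0,"z": 4.5,"wx": 0,"wy": 0,"wz": 0},
    {"jaw": 1,"x": 0,"y": 0,"z": 6,"wx": 0,"wy": 0,"wz": 0},
    {"jaw": 1,"x": 0,"y": 0,"z": 8,"wx": 0,"wy": 0,"wz": 0},
    {"jaw": 1,"x": 0,"y": 0,"z": 8,"wx": 0,"wy": 0,"wz": 0}
  ]
}}

```text
t: 7.67
position: [0.5367, 0.0587, 0.161]
ee_rot: [0.022, 0.962, 0.081, -0.259]
contact_force: [0.3, -0.0, -2.1]
gripper_width: 0.198
```

Run:
```python
from m import *
st()
```

```text
t 7.67 tip in panel (x,y,z) mm [  0.3   0.2 -16.3] F panel [-1.3  0.1 -1.7] tq [ 0.13 -0.73 -0.03] w 0.198
t 7.67 shift mm [  0.3  -0.2 -16.3] rotvec [ 0. -0. -0.]
```

Emit:
{"op": "step_arm", "data": {
  "commands": [
    {"jaw": 1,"x": 0,"y": 0,"z": 2,"wx": 0,"wy": 0,"wz": 0},
    {"jaw": 1,"x": 0,"y": 0,"z": 4,"wx": 0,"wy": 0,"wz": 0},
    {"jaw": 1,"x": 0,"y": 0,"z": 6,"wx": 0,"wy": 0,"wz": 0},
    {"jaw": 1,"x": 0,"y": 0,"z": 8,"wx": 0,"wy": 0,"wz": 0},
    {"jaw": 1,"x": 0,"y": 0,"z": 10,"wx": 0,"wy": 0,"wz": 0},
    {"jaw": 1,"x": 0,"y": 0,"z": 12,"wx": 0,"wy": 0,"wz": 0},
    {"jaw": 1,"x": 0,"y": 0,"z": 13.5,"wx": 0,"wy": 0,"wz": 0},
    {"jaw": 1,"x": 0,"y": 0,"z": 13.5,"wx": 0,"wy": 0,"wz": 0}
  ]
}}

```text
t: 8.33
position: [0.5301, 0.0576, 0.1494]
ee_rot: [0.022, 0.962, 0.081, -0.259]
contact_force: [0.0, 0.0, -1.4]
gripper_width: 0.198
```

Run:
```python
from m import *
st()
```

```text
t 8.33 tip in panel (x,y,z) mm [  0.3   0.2 -29.7] F panel [-0.7 -0.  -1.2] tq [ 0.16 -0.79 -0.02] w 0.198
t 8.33 shift mm [  0.3  -0.2 -29.7] rotvec [ 0. -0. -0.]
```

Now the last few mm, 1 mm per row, until the collar seats.

Emit:
{"op": "step_arm", "data": {
  "commands": [
    {"jaw": 1,"x": 0,"y": 0,"z": 1,"wx": 0,"wy": 0,"wz": 0},
    {"jaw": 1,"x": 0,"y": 0,"z": 2,"wx": 0,"wy": 0,"wz": 0},
    {"jaw": 1,"x": 0,"y": 0,"z": 3,"wx": 0,"wy": 0,"wz": 0},
    {"jaw": 1,"x": 0,"y": 0,"z": 4,"wx": 0,"wy": 0,"wz": 0},
    {"jaw": 1,"x": 0,"y": 0,"z": 5,"wx": 0,"wy": 0,"wz": 0},
    {"jaw": 1,"x": 0,"y": 0,"z": 5,"wx": 0,"wy": 0,"wz": 0}
  ]
}}

```text
t: 8.83
position: [0.5277, 0.0572, 0.1452]
ee_rot: [0.022, 0.962, 0.081, -0.259]
contact_force: [0.3, 1.0, -2.5]
gripper_width: 0.199
```

Run:
```python
from m import *
st()
```

```text
t 8.83 tip in panel (x,y,z) mm [  0.2   0.2 -34.5] F panel [-1.7 -0.9 -1.9] tq [ 0.13 -0.83 -0.04] w 0.199
t 8.83 shift mm [  0.3  -0.2 -34.5] rotvec [ 0.    -0.001 -0.   ]
```

Emit:
{"op": "step_arm", "data": {
  "commands": [
    {"jaw": 1,"x": 0,"y": 0,"z": 0.7,"wx": 0,"wy": 0,"wz": 0},
    {"jaw": 1,"x": 0,"y": 0,"z": 1.4,"wx": 0,"wy": 0,"wz": 0},
    {"jaw": 1,"x": 0,"y": 0,"z": 2,"wx": 0,"wy": 0,"wz": 0},
    {"jaw": 1,"x": 0,"y": 0,"z": 2,"wx": 0,"wy": 0,"wz": 0},
    {"jaw": 1,"x": 0,"y": 0,"z": 2,"wx": 0,"wy": 0,"wz": 0}
  ]
}}

```text
t: 9.25
position: [0.527, 0.057, 0.1437]
ee_rot: [0.022, 0.962, 0.081, -0.259]
contact_force: [2.2, 0.5, 1.3]
gripper_width: 0.194
```

Run:
```python
from m import *
st()
```

```text
t 9.25 tip in panel (x,y,z) mm [  0.1   0.3 -36.1] F panel [-1.2 -0.1  2.3] tq [ 0.12 -0.7   0.05] w 0.194
t 9.25 shift mm [  0.2  -0.2 -36.1] rotvec [ 0.    -0.001 -0.   ]
```

Contact begins at 36 mm. I press a little more to confirm the collar is seated.

Emit:
{"op": "step_arm", "data": {
  "commands": [
    {"jaw": 1,"x": 0,"y": 0,"z": 0.6,"wx": 0,"wy": 0,"wz": 0},
    {"jaw": 1,"x": 0,"y": 0,"z": 1,"wx": 0,"wy": 0,"wz": 0},
    {"jaw": 1,"x": 0,"y": 0,"z": 1,"wx": 0,"wy": 0,"wz": 0},
    {"jaw": 1,"x": 0,"y": 0,"z": 1,"wx": 0,"wy": 0,"wz": 0}
  ]
}}

```text
t: 9.58
position: [0.5271, 0.057, 0.1436]
ee_rot: [0.022, 0.963, 0.081, -0.258]
contact_force: [5.8, -0.2, 11.7]
gripper_width: 0.191
```

Run:
```python
from m import *
st()
p,d=viewer.read_camera("side")
cv2.imwrite("pics/a7.png",cv2.resize(p[170:260,220:340],(800,600),interpolation=2)[:,:,::-1])
```

```text
t 9.58 tip in panel (x,y,z) mm [ -0.2   0.3 -36.2] F panel [ 1.   1.1 13. ] tq [-0.05 -0.14  0.1 ] w 0.191
t 9.58 shift mm [  0.1  -0.2 -36.2] rotvec [ 0.    -0.003 -0.   ]
```

View pics/a7.png

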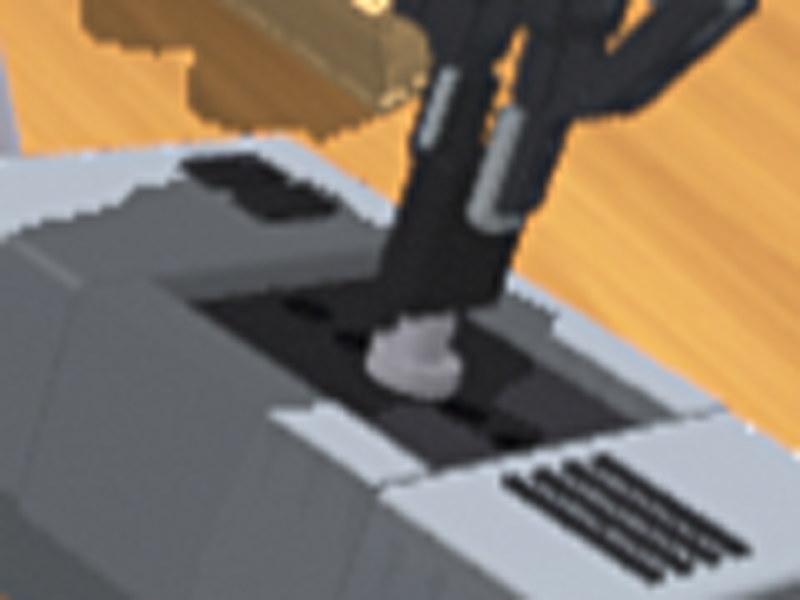

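The collar sits on the panel (crop (415,370)) with 13 N of push and no further travel. I ease off, open, then back out along the pin axis.

Emit:
{"op": "step_arm", "data": {
  "commands": [
    {"jaw": 1,"x": 0,"y": 0,"z": -0.8,"wx": 0,"wy": 0,"wz": 0},
    {"jaw": -1,"x": 0,"y": 0,"z": -0.8,"wx": 0,"wy": 0,"wz": 0},
    {"jaw": -1,"x": 0,"y": 0,"z": -0.8,"wx": 0,"wy": 0,"wz": 0},
    {"jaw": -1,"x": 0,"y": 0,"z": -0.8,"wx": 0,"wy": 0,"wz": 0},
    {"jaw": -1,"x": 0,"y": 0,"z": -0.8,"wx": 0,"wy": 0,"wz": 0},
    {"jaw": -1,"x": 0,"y": 0,"z": -0.8,"wx": 0,"wy": 0,"wz": 0},
    {"jaw": -1,"x": 0,"y": 0,"z": -0.8,"wx": 0,"wy": 0,"wz": 0},
    {"jaw": -1,"x": 0,"y": 0,"z": -0.8,"wx": 0,"wy": 0,"wz": 0},
    {"jaw": -1,"x": 0,"y": 0,"z": -0.8,"wx": 0,"wy": 0,"wz": 0},
    {"jaw": -1,"x": 0,"y": 0,"z": -0.8,"wx": 0,"wy": 0,"wz": 0},
    {"jaw": -1,"x": 0,"y": 0,"z": -0.8,"wx": 0,"wy": 0,"wz": 0}
  ]
}}

```text
t: 10.55
position: [0.5268, 0.057, 0.1434]
ee_rot: [0.022, 0.962, 0.081, -0.259]
contact_force: [0.7, -0.5, 0.2]
gripper_width: 0.997
```

Run:
```python
from m import *
st()
p,d=viewer.read_camera("side")
cv2.imwrite("pics/a8.png",cv2.resize(p[150:270,210:370],(800,600),interpolation=2)[:,:,::-1])
```

```text
t 10.55 tip in panel (x,y,z) mm [  0.2   0.2 -36.5] F panel [-0.4  0.6  0.4] tq [ 0.07 -0.48  0.  ] w 0.997
t 10.55 shift mm [  0.3  -0.2 -36.5] rotvec [ 0.    -0.001 -0.   ]
```

View pics/a8.png

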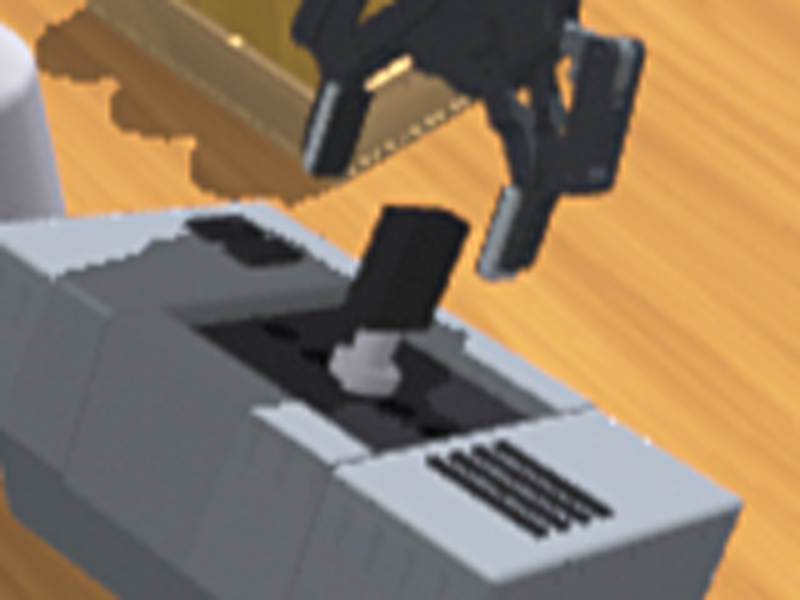

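Emit:
{"op": "step_arm", "data": {
  "commands": [
    {"jaw": -1,"x": 0,"y": 0,"z": -10,"wx": 0,"wy": 0,"wz": 0},
    {"jaw": -1,"x": 0,"y": 0,"z": -35,"wx": 0,"wy": 0,"wz": 0},
    {"jaw": -1,"x": 0,"y": 0,"z": -70,"wx": 0,"wy": 0,"wz": 0},
    {"jaw": -1,"x": 0,"y": 0,"z": -100,"wx": 0,"wy": 0,"wz": 0},
    {"jaw": -1,"x": 0,"y": 10,"z": -120,"wx": 0,"wy": 0.02,"wz": 0},
    {"jaw": -1,"x": 0,"y": 45,"z": -125,"wx": 0,"wy": 0.05,"wz": 0},
    {"jaw": -1,"x": 0,"y": 85,"z": -125,"wx": 0,"wy": 0.1,"wz": 0},
    {"jaw": -1,"x": 0,"y": 125,"z": -125,"wx": 0,"wy": 0.15,"wz": 0},
    {"jaw": -1,"x": 0,"y": 165,"z": -125,"wx": 0,"wy": 0.2,"wz": 0},
    {"jaw": -1,"x": 0,"y": 205,"z": -125,"wx": 0,"wy": 0.25,"wz": 0},
    {"jaw": -1,"x": 0,"y": 240,"z": -125,"wx": 0,"wy": 0.3,"wz": 0},
    {"jaw": -1,"x": 0,"y": 250,"z": -125,"wx": 0,"wy": 0.3,"wz": 0}
  ]
}}

```text
t: 11.6
position: [0.6297, -0.1866, 0.2535]
ee_rot: [0.011, 0.991, 0.08, -0.11]
contact_force: [-1.3, -1.6, 0.0]
gripper_width: 1.002
```

Emit:
{"op": "step_arm", "data": {
  "commands": [
    {"jaw": -1,"x": 0,"y": 0,"z": 0,"wx": 0,"wy": 0,"wz": 0},
    {"jaw": -1,"x": 0,"y": 0,"z": 0,"wx": 0,"wy": 0,"wz": 0},
    {"jaw": -1,"x": 0,"y": 0,"z": 0,"wx": 0,"wy": 0,"wz": 0},
    {"jaw": -1,"x": 0,"y": 0,"z": 0,"wx": 0,"wy": 0,"wz": 0}
  ]
}}

```text
t: 11.93
position: [0.6307, -0.1773, 0.2517]
ee_rot: [0.009, 0.99, 0.084, -0.112]
contact_force: [-0.4, 0.3, -0.5]
gripper_width: 0.997
```

Run:
```python
from m import *
s,c,_=cur();print(s["t"],c,s["contact_force"],abs(s["joint_velocities"]).max())
p,d=viewer.read_camera("side");q,e=viewer.read_camera("top")
cv2.imwrite("pics/f_side.png",p[:,:,::-1]);cv2.imwrite("pics/f_top.png",q[:,:,::-1])
# pin in panel frame, per camera using each camera's own hole estimate
for n,I,D,h,b in(("side",p,d,(.50286,.05359,.10368),(255,340,170,250)),("top",q,e,(.5071,.0537,.1058),(270,340,210,270))):
    P=cloud(n,D,*b)-np.array(h);L=np.stack([P@xa,P@ya,P@nv],-1)*1000
    g=(abs(L[...,0])<40)&(abs(L[...,1])<40)&(L[...,2]>20)&(L[...,2]<90)
    if g.sum():print(n,"grip pts",g.sum(),np.percentile(L[g],[2,50,98],axis=0).round(1).tolist())
    for lo,hi in((25,40),(40,55),(55,70)):
        m=g&(L[...,2]>lo)&(L[...,2]<hi)
        if m.sum()>5:print("  ",lo,hi,np.percentile(L[m],[3,97],axis=0).round(1).tolist())
# unmoved things: pixel change vs start
for n,a,f in(("side",p,"side0.npz"),("top",q,"top0.npz")):
    o=np.load(f)["p"];df=np.abs(a.astype(int)-o).max(-1)
    for nm,(u0,u1,v0,v1) in({"side":{"flask":(185,225,130,205),"basket":(225,322,95,186),"mug":(475,540,298,366)},"top":{"flask":(172,218,248,285),"basket":(133,228,143,217),"mug":(450,496,162,212)}}[n]).items():
        print(n,nm,(df[v0:v1,u0:u1]>40).mean().round(3))
```

```text
11.9333 [ 0.63070005 -0.17734114  0.25169626] [-0.41505765  0.28877959 -0.49299252] 0.0032036234691052933
side grip pts 490 [[-25.2, -5.1, 22.3], [4.9, 8.8, 53.1], [17.5, 11.4, 76.4]]
   25 40 [[-23.9, -3.9, 26.3], [18.3, 11.3, 39.8]]
   40 55 [[-24.3, -4.1, 40.5], [17.4, 11.3, 54.6]]
   55 70 [[-25.1, -4.7, 55.4], [15.3, 11.5, 69.6]]
top grip pts 229 [[-28.3, -8.7, 32.2], [10.2, 0.0, 71.5], [16.5, 8.7, 77.8]]
   25 40 [[13.4, -7.8, 30.0], [18.3, 8.2, 39.5]]
   40 55 [[12.1, -8.0, 40.9], [16.6, 8.6, 54.7]]
   55 70 [[9.4, -8.2, 55.8], [13.8, 8.8, 68.4]]
side flask 0.703
side basket 0.699
side mug 0.938
top flask 0.0
top basket 0.0
top mug 0.726
```

View pics/f_side.png

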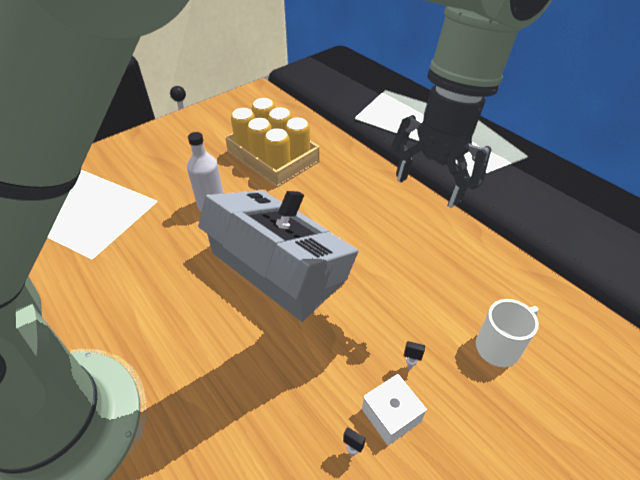

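View pics/f_top.png

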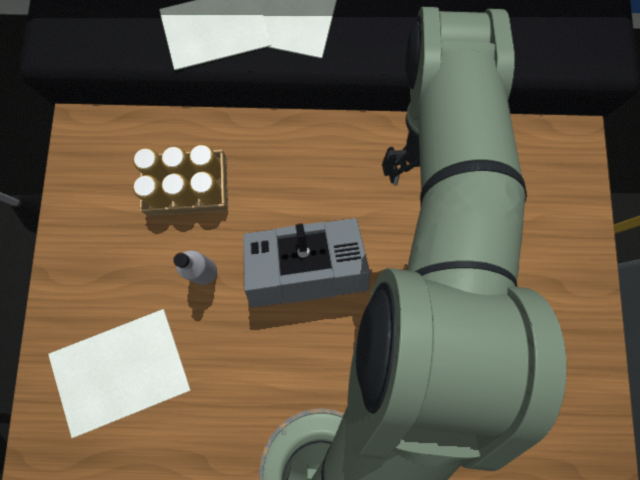

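The pin stands in the panel with its collar on the face. The depth slices hint at a small lean downhill, so I measure that before handing in.

Run:
```python
from m import *
fr=[viewer.read_camera(n) for n in("side","top","side","top")]
for n,h,b in(("side",(.50286,.05359,.10368),(255,340,170,250)),("top",(.5071,.0537,.1058),(270,340,210,270))):
    L=[];G=[]
    for i in((0,2) if n=="side" else(1,3)):
        P=cloud(n,fr[i][1],*b)-np.array(h);l=np.stack([P@xa,P@ya,P@nv],-1)*1000;L.append(l)
    L=np.mean(L,0);g=(abs(L[...,0])<40)&(abs(L[...,1])<40)&(L[...,2]>28)&(L[...,2]<90)
    g=cv2.erode(g.astype(np.uint8),np.ones((3,3)))>0;Q=L[g]
    # split into planes by RANSAC
    rng=np.random.default_rng(0)
    for _ in range(3):
        if len(Q)<15:break
        best=None
        for _ in range(500):
            a=Q[rng.choice(len(Q),3,False)];w=np.cross(a[1]-a[0],a[2]-a[0]);N=np.linalg.norm(w)
            if N<30:continue
            w/=N;k=abs((Q-a[0])@w)<1.2
            if best is None or k.sum()>best.sum():best=k
        A=Q[best];c=A.mean(0);w=np.linalg.svd(A-c)[2][2];print(n,"plane n",w.round(3),"c",c.round(1),best.sum(),"std",((A-c)@w).std().round(2),"ext",np.ptp(A,axis=0).round(0));Q=Q[~best]
# bezel as reference tilt from the same pics
for i,n,b in((0,"side",(195,370,180,330)),(1,"top",(235,385,205,310))):
    P=cloud(n,fr[i][1],*b).reshape(-1,3);h=np.array((.50286,.05359,.10368) if n=="side" else(.5071,.0537,.1058))
    q=(P-h);k=(abs(q@nv-.010)<.003)&(abs(q@ya)>.062)&(abs(q@ya)<.13)&(abs(q@xa)<.08);q=q[k];q=q-q.mean(0);w=np.linalg.svd(q,full_matrices=0)[2][2];print(n,"bezel n in panel frame",[round(float(w@a),3) for a in(xa,ya,nv)])
p=fr[0][0];q=fr[1][0]
cv2.imwrite("pics/f2.png",np.hstack([cv2.resize(p[170:250,240:320],(400,400),interpolation=2),cv2.resize(q[210:280,270:340],(400,400),interpolation=2)])[:,:,::-1])
# predicted image axis direction for untilted pin
for n,h in(("side",(.50286,.05359,.10368)),("top",(.5071,.0537,.1058))):
    h=np.array(h);print(n,[np.round(proj(n,h+nv*z),1) for z in(0,.008,.074)])
```

```text
side plane n [-0.017  1.    -0.003] c [-1.5 10.  54.5] 202 std 0.58 ext [40.  3. 46.]
side plane n [ 0.992 -0.029  0.126] c [14.5  2.8 55.5] 95 std 0.65 ext [ 8. 12. 45.]
side plane n [ 0.99  -0.002  0.138] c [13.8  4.7 48.6] 23 std 0.43 ext [ 7. 15. 45.]
top plane n [0.991 0.059 0.122] c [13.2  0.4 55.7] 76 std 0.62 ext [ 7. 13. 45.]
top plane n [ 0.087  0.067 -0.994] c [-7.4 -0.3 75.6] 48 std 0.67 ext [39. 13.  4.]
top plane n [-0.083 -0.095  0.992] c [-6.7  0.7 73.9] 14 std 0.4 ext [36. 11.  4.]
side bezel n in panel frame [0.001, 0.001, -1.0]
top bezel n in panel frame [-0.003, 0.0, -1.0]
side [array([280.6, 226.2]), array([281.8, 222.7]), array([291.8, 192.7])]
top [array([303.4, 254. ]), array([303.1, 251.8]), array([300.1, 232.8])]
```

View pics/f2.png

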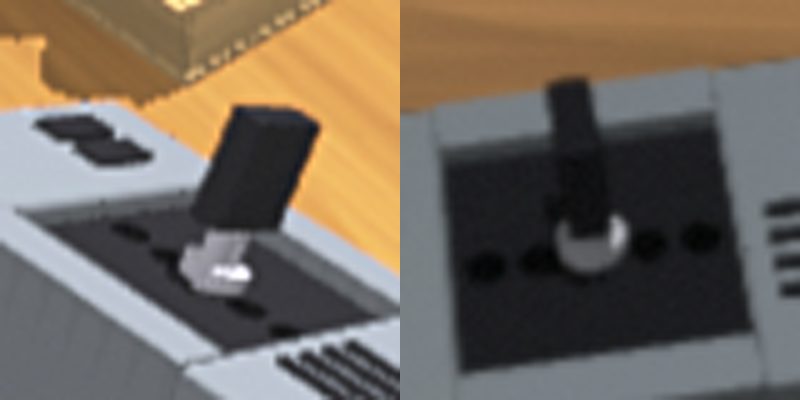

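Run:
```python
from m import *
fr={n:viewer.read_camera(n)[0] for n in("side","top")}
H={"side":np.array((.50286,.05359,.10368)),"top":np.array((.5071,.0537,.1058))}
def pts(th):
    ax=np.array([-np.sin(th),0,np.cos(th)]);px=np.array([np.cos(th),0,np.sin(th)])
    tz=-36*np.cos(th)+14*np.sin(th);x0=-1.5*min(1,th/.099) ;tip=np.array([x0-(tz)*-1*-np.tan(th)*-1 if 0 else x0-tz*np.tan(th),0,tz])
    f=lambda z,x,y:tip+ax*z+px*x+np.array([0,y,0])
    return {"topF+":f(110,-22,9),"topF-":f(110,-22,-9),"topB+":f(110,22,9),"topB-":f(110,22,-9),"botB+":f(60,22,9),"botB-":f(60,22,-9),"botF+":f(60,-22,9),"collar":f(44,0,0)}
for n in fr:
    for th in(0,.05,.1,.15):
        print(n,th,{k:tuple(np.round(proj(n,H[n]+(v[0]*xa+v[1]*ya+v[2]*nv)/1000),1).tolist()) for k,v in pts(th).items()})
u=cv2.resize(fr["side"][180:230,265:315],(400,400),interpolation=0);w=cv2.resize(fr["top"][215:265,280:330],(400,400),interpolation=0)
cv2.imwrite("pics/f3.png",np.clip(np.hstack([u,w])[:,:,::-1].astype(float)*1.6+10,0,255).astype(np.uint8))
```

```text
side 0 {'topF+': (302.0, 194.1), 'topF-': (295.4, 190.1), 'topB+': (288.0, 195.5), 'topB-': (281.2, 191.4), 'botB+': (280.3, 218.8), 'botB-': (273.7, 214.6), 'botF+': (294.3, 216.5), 'collar': (281.8, 222.7)}
side 0.05 {'topF+': (303.3, 194.1), 'topF-': (296.7, 190.2), 'topB+': (289.8, 194.5), 'topB-': (283.0, 190.4), 'botB+': (281.2, 217.9), 'botB-': (274.6, 213.7), 'botF+': (294.9, 216.6), 'collar': (282.3, 222.3)}
side 0.1 {'topF+': (304.6, 194.3), 'topF-': (298.0, 190.4), 'topB+': (291.5, 193.7), 'topB-': (284.7, 189.6), 'botB+': (282.2, 217.0), 'botB-': (275.6, 212.8), 'botF+': (295.4, 216.7), 'collar': (282.8, 221.9)}
side 0.15 {'topF+': (305.6, 194.6), 'topF-': (299.0, 190.7), 'topB+': (293.0, 192.9), 'topB-': (286.3, 188.9), 'botB+': (282.9, 216.2), 'botB-': (276.3, 212.0), 'botF+': (295.7, 216.9), 'collar': (283.1, 221.6)}
top 0 {'topF+': (303.1, 225.0), 'topF-': (295.1, 226.1), 'topB+': (305.1, 239.6), 'topB-': (296.9, 240.7), 'botB+': (307.3, 254.1), 'botB-': (299.4, 255.3), 'botF+': (305.3, 239.7), 'collar': (303.1, 251.8)}
top 0.05 {'topF+': (302.9, 223.7), 'topF-': (295.0, 224.8), 'topB+': (304.8, 237.5), 'topB-': (296.6, 238.7), 'botB+': (307.1, 252.9), 'botB-': (299.2, 254.1), 'botF+': (305.2, 239.2), 'collar': (303.0, 251.2)}
top 0.1 {'topF+': (302.8, 222.5), 'topF-': (294.8, 223.6), 'topB+': (304.6, 235.5), 'topB-': (296.4, 236.7), 'botB+': (306.9, 251.8), 'botB-': (299.0, 252.9), 'botF+': (305.1, 238.7), 'collar': (302.9, 250.6)}
top 0.15 {'topF+': (302.6, 221.6), 'topF-': (294.7, 222.7), 'topB+': (304.3, 233.8), 'topB-': (296.1, 234.9), 'botB+': (306.8, 250.8), 'botB-': (298.9, 251.9), 'botF+': (305.1, 238.4), 'collar': (302.8, 250.3)}
```

View pics/f3.png

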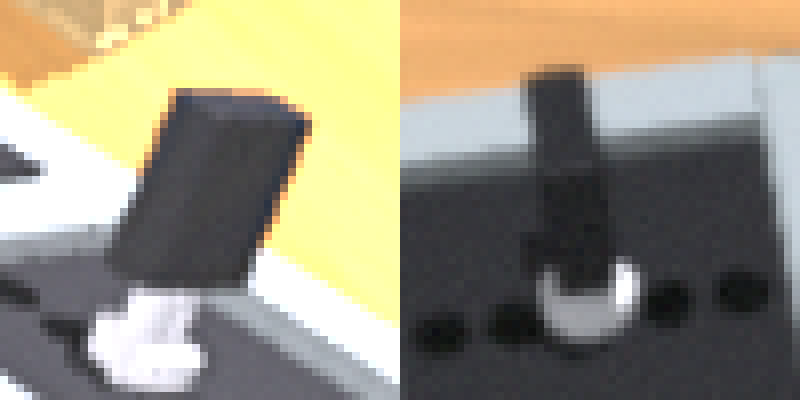

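Run:
```python
from workcell import status,hand_in
s=status.get_state();print(s["t"],s["contact_force"],s["gripper_width"])
print(hand_in())
```

```text
12.3333 [ 0.36305862 -0.37627642  0.37933618] 1.0050091318077115
the job is handed in; nothing more can be done
None
```

The pin is in the panel's hole with its tip about 35 mm deep. After I let go it leaned slightly, so the collar is not perfectly flat on the panel. I handed the job in at about 12.3 s; no verdict was reported.

- **Finding the hole:** Of the five dark spots on the middle line, only the middle one read as deeper than the face in both cameras. I lowered the tip there first instead of sweeping along the line. It went in at the first try with no contact force.
- **Seating:** While held, the pin stood square to the panel and stopped at 36.2 mm, with 13 N of push and no further travel.
- **Lean after release:** The pin tipped downhill by about 0.08–0.10 rad by image edges and 0.08–0.13 by noisier plane fits. The clearance in the hole allows at most about 0.10, against a limit of 0.12. I did not re-seat it because it would probably tip again.
- **Other things:** The flask and basket are unchanged in the top view. The mug was hidden there at the end, but it looks unmoved in the side view. My pixel comparison in the side view was no use because the picture's brightness had changed. The gripper was open and clear, with no contact force.

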